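# Crimp the red-capped vial with locking pliers and release it

### The job

Two bench crimpers (locking pliers on a stand) each hold a capped vial in their jaws. Crimp the amber vial with the red cap: squeeze the two blue handles of its crimper together until they snap over centre and stay locked on the cap by themselves after you let go, then push down its yellow release lever so that the pliers spring fully open again. Leave the other crimper, with the blue-capped clear vial, unworked, and leave the red-capped vial standing in its socket.

Things in the scene. Friction and masses are not known exactly. Their poses are not given: they have to be found in the camera images.
- red_crimper: The whole crimper that holds the amber vial with the red cap: locking pliers lying flat on a fixed stand with a grey base plate 235 x 75 x 10 mm. Origin on the bench below the pliers' pivot; x points to the jaws, z up. Another crimper like it stands to its left or right.
- red_crimper_grip (a point): Squeeze point of the crimper holding the red-capped vial: midway between its blue handles, 80 mm above the bench. Stand's axes: x from handles to jaws, y across the handles, z up. Handles: upright bars 10 mm thick, 20 mm high (70 to 90 mm above bench), reaching 37 mm to +x and 63 mm to -x of here; 60 mm over their outsides here when open, 28 mm when locked.
- red_crimper_pliers (a joint): Closing angle of those pliers, same for both handles, which swing symmetrically about a pivot 105 mm to +x of the squeeze point: 0 open, dead centre 0.115, locked on the cap about 0.15, stop 0.16 rad. Closing takes about 8 N per handle at first, less towards dead centre; past dead centre they snap shut on the cap. Squeezing with 20 to 40 N is safe.
- red_crimper_lever: That crimper's yellow release lever above the pivot: a tab 24 mm wide, 46 mm long, along -x of its own frame; origin on its hinge, 100 mm above the bench. Level while the pliers are open, it rises as they close: locked, its free end (handle side) slopes up 34 degrees. The handles' tops (90 mm) lie below it.
- red_crimper_tab (a point): Pressing point on top of that yellow lever near its free end, 38 mm from the hinge: 103 mm above the bench when open, about 124 mm when locked, then 75 mm to +x of the squeeze point. With the pliers locked, pressing it down 5 to 18 mm with some 4 N takes them back over centre; they spring open and the lever falls level.
- red_vial_cap (a point): Centre of the red cap (21 mm across, 10 mm high) of the amber vial (23 mm across, 75 mm tall) that stands loose in a shallow socket of the stand between the open jaws, 150 mm to +x of the squeeze point. Centre 80 mm above the bench; z is up.
- blue_crimper_pliers (a joint): Closing angle of the other, like-looking crimper, which holds the clear vial with the blue cap: 0 open, about 0.15 rad locked. Not to be worked.
Mind the look-alikes: they are no part of the job. What is shaped like the red_crimper but pink is not meant.

How it is judged:
By the outcome, as a careful person would: the job done as asked, in the order asked, and still so for the second after the job is handed in, with the robot touching nothing.
It also fails if it takes over 35 s, if anything falls off the work surface, if the arm or the gripper's body presses on something with over 40 N, if the wrist force passes 120 N, or if a joint passes its speed limit or range.

### The arm

A 6-joint arm with a two-finger parallel gripper is mounted at the origin on the work surface. World frame = base frame: x ahead of the robot, y to its left, z up, the work surface at z = 0. Lengths are in m, angles in rad, forces in N, time in s.
With the tool pointing down it reaches from about 0.4 to 0.825 m from the base axis. Payload 7 kg.
Tool frame: the origin (TCP) lies midway between the tips of the shut fingers; the grasp point (between the pads) lies 19 mm behind it; z points along the fingers, y is the line along which they close (so a half turn about z gives the same grasp; the last joint's range is limited). The gripper opens to 88 mm and grips with 3 to 60 N. Pads are 19 mm wide; open, the fingers measure 130 mm over their backs; the gripper's body (78 mm by 193 mm) begins 47 mm behind the grasp point.
Start: joints at [-1.001, 0.359, 0.012, 0, -1.224, -0.288], TCP at [0.188, -0.648, 0.227] pointing down, gripper open.
Joint ranges: [-3.07, 3.07], [-1.43, 2.12], [-1.02, 1.25], [-3.03, 1.67], [-3.05, -0], [-3.03, 3.03]. Speed limits (rad/s): [2.39, 2.39, 3.01, 3.14, 3.14, 3.14].

### API

Orientations are given as [roll, pitch, yaw] about the fixed x, y, z axes, in that order (R = Rz(yaw) Ry(pitch) Rx(roll)).
In Python, from station import arm gives the robot as it stands.
- The arm moves only by the tool servo_tool, never from a script. Its argument "deltas" is a list of rows, each a list of 7 numbers: the closure, from -1 (fully open) to 1 (shut), then the shift along the tool's x, y, z in mm, then the turn, a rotation vector about the tool's x, y, z in degrees. In form: [[gripper, x, y, z, ax, ay, az], ...]. A call has 1 to 20 rows; each row shifts and turns the commanded pose from where the row before left it, along the tool's axes as they then stand; what a row does not reach is not made up. A row lasts 1/12 s, in which the tool goes at most 41.7 mm and 7.16 degrees, less where a joint would pass 70% of its speed; a pose out of reach is approached as far as the arm can. A call is refused whole if a number of a shift passes 41.7 or a number of a turn 7.16, either way. A call with a gripper value outside its range is refused whole. The fingers move at their own pace and stop on an object; "squeeze" is the grip in N (left out, the last holds). Time passes only in rows, so rows that do not move let the fingers close. It gives the time, the measured TCP pose, the force, the opening and the grip force at its end, in the units of the state.
- arm.get_state(): the state, without advancing time (a new reading comes with each control period).
- arm.grab_frame(name): name is "side" or "top" or "wrist"; returns a dict with "color" (420x560x3 uint8, red, green, blue), "K" (3x3 intrinsics, pixels), "position" and "orientation" of the camera in the world. Camera axes: x right, y down, z forward; pixel columns grow to the right and rows downward; lengths in m; the calibration is good to about 2 mm. The wrist camera is an equidistant fisheye: a pixel r from the principal point sees the ray r / f radians off the axis. A picture is of the moment at which its call begins. There is no depth.
- arm.job_done(): hands the job in; it is judged then, once.
Trained networks look in a picture, given as the dict that the camera call returned (one of the last four; its "shot" number tells which), for a name from the list of things; names that differ only in an ending like _2 or _b are one class to them, and where a whole thing is asked for, a point or a joint stands for the part that bears it (a point fixed in the world has none). Each returns a list of dicts, best first, with "conf" (0 to 1); they miss things now and then, are a little off and sometimes report something else, mostly with a low value. They report only what shows in the picture. A call takes as long as a camera call. They do not tell look-alikes from the thing itself.
- arm.recognise(query, picture): "at" ([x, y, z] in m, in the coordinates of the camera as it stood for that picture, good to about 4 mm: the middle of the surface that is visible of it).
The state is a dict: "t": time; "q": joint angles; "qd": joint speeds; "joint_efforts": joint torques, N m; "eef_pos": TCP position; "ee_rot": TCP orientation; "force": force on the tool from outside, world axes, zero at the start; "moment": the same for the moment, N m; "width": finger opening in m; "gripper_force": force on a finger pad.
Only numpy, scipy, OpenCV 4.12 (cv2) and the standard library are available. Lean on these libraries where they do the work, as an engineer would, in place of code of your own. Each camera call takes 0.05 s, during which the arm holds its last target. There are 200 camera calls.

## Working session

There is one attempt and no reset: what is moved stays moved. The work goes in short steps, Python scripts to look and compute and a tool call to move; the robot and the scene stay as the last step left them, time stands still between calls to the robot, and variables do not carry over. Pictures are saved under pics/ and viewed, at most 10 in all, crops included, and the job is handed in when it is done.

Besides the shell and the picture viewer there is one more tool, called after "Request:" in YAML: its name, and indented under it one key for each argument. servo_tool: Moves the arm, as the interface text tells. Its arguments: {"type":"object","properties":{"deltas":{"type":"array","items":{"type":"array","items":{"type":"number"}}},"squeeze":{"type":"number"}},"required":["deltas"]}

```bash
mkdir -p pics; cat > h.py <<'E'
import numpy as np, cv2
from scipy.spatial.transform import Rotation as R
from station import arm
def rot(o):
    o=np.array(o,float)
    return o if o.shape==(3,3) else (R.from_euler('xyz',o).as_matrix() if o.size==3 else R.from_quat(o).as_matrix())
def world(f,p): return rot(f['orientation'])@np.array(p)+np.array(f['position'])
def proj(f,w):
    c=rot(f['orientation']).T@(np.array(w)-f['position']); u=np.array(f['K'])@c; return u[:2]/u[2]
def ray(f,uv,z):
    d=rot(f['orientation'])@np.linalg.solve(np.array(f['K']),[uv[0],uv[1],1]); p=np.array(f['position']); return p+d*(z-p[2])/d[2]
def save(f,n): cv2.imwrite('pics/'+n+'.png',f['color'][:,:,::-1])
E
python3 - <<'E'
from h import *
s=arm.get_state();print(s['t'],s['eef_pos'],s['ee_rot'])
for n in('top','side'):
    f=arm.grab_frame(n);save(f,n+'0');print(n,f['position'],f['orientation'])
    for q in('red_crimper','red_crimper_grip','red_crimper_lever','red_crimper_tab','red_vial_cap'):
        for d in arm.recognise(q,f):
            w=world(f,d['at']);print(q,round(d['conf'],2),w.round(3),proj(f,w).round())
E
```

```text
0.0 [ 0.18753816 -0.647922    0.22559775] [ 3.13989565e+00 -1.90981524e-04 -2.85989683e+00]
top [0.36341471 0.06267027 0.86483781] [-2.90306074e+00  7.49797649e-04 -1.63617500e+00]
red_crimper 0.92 [0.569 0.148 0.009] [225. 210.]
red_crimper 0.84 [0.349 0.393 0.005] [113. 320.]
red_crimper_grip 0.84 [0.345 0.392 0.008] [113. 323.]
red_crimper_grip 0.66 [0.572 0.144 0.013] [227. 209.]
red_crimper_grip 0.21 [0.546 0.167 0.084] [213. 214.]
red_crimper_grip 0.17 [0.607 0.157 0.102] [215. 182.]
red_crimper_lever 0.85 [0.37  0.401 0.105] [ 88. 311.]
red_crimper_lever 0.5 [0.606 0.154 0.1  ] [217. 182.]
red_crimper_tab 0.71 [0.608 0.159 0.107] [214. 181.]
red_crimper_tab 0.54 [0.372 0.398 0.103] [ 90. 310.]
red_vial_cap 0.69 [0.661 0.167 0.078] [211. 161.]
side [0.38233444 0.81893358 0.56303058] [-2.11183444 -0.01539148 -2.92155302]
red_crimper 0.73 [0.355 0.413 0.006] [355. 397.]
red_crimper 0.71 [0.582 0.169 0.009] [256. 272.]
red_crimper 0.52 [0.554 0.172 0.085] [268. 245.]
red_crimper_grip 0.77 [0.582 0.17  0.006] [255. 273.]
red_crimper_grip 0.68 [0.352 0.418 0.009] [357. 399.]
red_crimper_lever 0.67 [0.608 0.16  0.101] [243. 232.]
red_crimper_lever 0.56 [0.366 0.406 0.103] [355. 348.]
red_crimper_tab 0.7 [0.369 0.403 0.104] [353. 345.]
red_crimper_tab 0.53 [0.604 0.164 0.101] [245. 233.]
red_crimper_tab 0.52 [0.663 0.17  0.053] [217. 250.]
red_vial_cap 0.69 [0.664 0.174 0.053] [216. 251.]
```

View pics/top0.png

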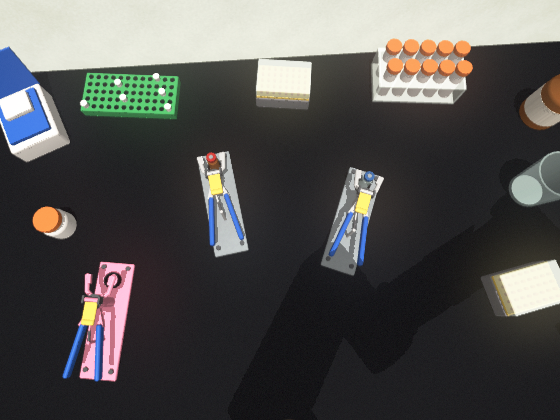

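```bash
python3 - <<'E'
import cv2,numpy as np
t=cv2.imread('pics/top0.png');s=cv2.imread('pics/side0.png')
a=cv2.resize(t[120:260,150:290],(400,400),interpolation=2);b=cv2.resize(t[240:380,30:170],(400,400),interpolation=2)
c=cv2.resize(s[200:320,190:330],(400,200*1),interpolation=2);d=s[190:390:1,:400]
cv2.imwrite('pics/c1.png',np.vstack([np.hstack([a,b]),np.hstack([cv2.resize(s[190:310,160:400],(400,200)),cv2.resize(s[300:420,240:480],(400,200))])]))
E
```

```text
(no output)
```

View pics/c1.png

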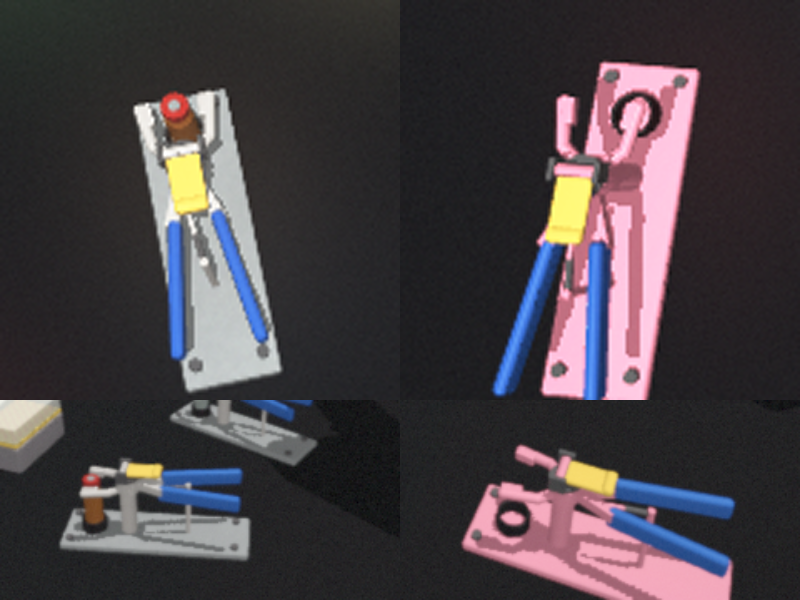

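Three candidates in the top picture:
- Grey crimper at (225,210), with a red cap at (211,158) on an amber vial. This is the one meant.
- Grey crimper at (355,220), with a blue cap at (369,176). Not to be worked.
- Pink crimper at (105,320), with an empty socket. A decoy.

The crop confirms the first. Next I measure its axis from the red cap, the lever and the blue handles.

```bash
python3 - <<'E'
from h import *
f=arm.grab_frame('top');im=f['color']
hsv=cv2.cvtColor(im,cv2.COLOR_RGB2HSV);m0=np.zeros(im.shape[:2],np.uint8);m0[140:262,185:255]=1
def comps(lo,hi,mask=m0,mn=20):
    m=cv2.inRange(hsv,lo,hi)*mask
    n,l,st,c=cv2.connectedComponentsWithStats(m)
    return [(np.argwhere(l==i)[:,::-1],c[i]) for i in range(1,n) if st[i,4]>mn]
ends=[]
for p,c in comps((100,120,60),(130,255,255)):
    r=cv2.minAreaRect(p.astype(np.float32));b=cv2.boxPoints(r);b=b[np.argsort(b[:,1])]
    a,e=b[:2].mean(0),b[2:].mean(0);A,E=ray(f,a,.085),ray(f,e,.085);ends.append((A,E))
    print('handle',a,e,A.round(4),E.round(4),'len',np.linalg.norm(A-E).round(4))
mf=(ends[0][0]+ends[1][0])/2;mr=(ends[0][1]+ends[1][1])/2;d=mf-mr
print('mid front/rear',mf,mr,'gap',[np.linalg.norm(ends[0][i]-ends[1][i]) for i in(0,1)],'yaw',np.degrees(np.arctan2(d[1],d[0])))
for p,c in comps((20,100,100),(35,255,255)): print('lever',c,ray(f,c,.102).round(4))
for lo,hi in(((0,180,130),(6,255,255)),((172,150,100),(180,255,255))):
  for p,c in comps(lo,hi,mn=8): print('red',c,len(p),ray(f,c,.083).round(4))
g=comps((0,0,60),(180,60,255),mn=100)
P=np.vstack([p for p,c in g]+[p for p,c in comps((0,0,60),(180,60,255),mn=10)])
r=cv2.minAreaRect(np.array([ray(f,x,.01)[:2]*1000 for x in P],np.float32));print('plate mm',r)
# side view
f=arm.grab_frame('side');im=f['color'];hsv=cv2.cvtColor(im,cv2.COLOR_RGB2HSV);m=np.zeros(im.shape[:2],np.uint8);m[222:300,190:320]=1
for p,c in comps((100,120,60),(130,255,255),m): 
    r=p[np.argmax(p[:,0])];l=p[np.argmin(p[:,0])];print('side handle',l,r,ray(f,l,.085).round(3),ray(f,r,.08).round(3))
for p,c in comps((20,100,100),(35,255,255),m): print('side lever',c,ray(f,c,.101).round(4))
E
```

```text
handle [225.26443 193.90303] [241.70517 238.74144] [0.5854 0.1393 0.085 ] [0.4908 0.1103 0.085 ] len 0.099
handle [211.5 198. ] [211.5 245. ] [0.5786 0.1677 0.085 ] [0.4822 0.1706 0.085 ] len 0.0965
mid front/rear [0.58199781 0.15348125 0.085     ] [0.48645872 0.14044525 0.085     ] gap [np.float64(0.029171210322945736), np.float64(0.060976657241100664)] yaw 7.7698401879453
lever [215.13445378 183.97058824] [0.6026 0.1572 0.102 ]
red [210.87878788 156.63636364] 33 [0.6691 0.1665 0.083 ]
plate mm ((588.6954956054688, 155.32330322265625), (237.73081970214844, 77.12962341308594), 8.647909164428711)
side handle [255 249] [305 232] [0.575 0.19  0.085] [0.492 0.1   0.08 ]
side lever [246.23497268 231.97814208] [0.6021 0.1595 0.101 ]
```

Request:
servo_tool:
  deltas:
    - [-1, 0, 0, 0, 0, 0, 4]
    - [-1, 0, 0, 0, 0, 0, 4]
    - [-1, -20, 33.5, 0, 0, 0, 0]
    - [-1, -20, 33.5, 0, 0, 0, 0]
    - [-1, -20, 33.5, 0, 0, 0, 0]
    - [-1, -20, 33.5, 0, 0, 0, 0]
    - [-1, -20, 33.5, 0, 0, 0, 0]
    - [-1, -20, 33.5, 0, 0, 0, 0]
    - [-1, -20, 33.5, 0, 0, 0, 0]
    - [-1, -20, 33.5, 0, 0, 0, 0]
    - [-1, -20, 33.5, 0, 0, 0, 0]
    - [-1, -20, 33.5, 0, 0, 0, 0]
    - [-1, -20, 33.5, 0, 0, 0, 0]
    - [-1, -20, 33.5, 0, 0, 0, 0]
    - [-1, -20, 33.5, 0, 0, 0, 0]
    - [-1, -20, 33.5, 0, 0, 0, 0]
    - [-1, -20, 33.5, 0, 0, 0, 0]
    - [-1, -20, 33.5, 0, 0, 0, 0]
    - [-1, -20, 33.5, 0, 0, 0, 0]
    - [-1, -20, 33.5, 0, 0, 0, 0]
  squeeze: 30

```text
t: 2.37
eef_pos: [0.4589, 0.0017, 0.2271]
ee_rot: [3.141, 0.001, -2.999]
force: [1.4, 0.3, -0.1]
width: 0.0878
gripper_force: 0.0
```

Request:
servo_tool:
  deltas:
    - [-1, -20, 33.5, 0, 0, 0, 0]
    - [-1, -20, 33.5, 0, 0, 0, 0]
    - [-1, -20, 33.5, 0, 0, 0, 0]
    - [-1, -20, 33.5, 0, 0, 0, 0]
    - [-1, 0, 0, 0, 0, 0, 0]
    - [-1, 0, 0, 0, 0, 0, 0]
    - [-1, 0, 0, 0, 0, 0, 0]

```text
t: 2.95
eef_pos: [0.5185, 0.1436, 0.2263]
ee_rot: [-3.141, -0.001, -2.999]
force: [-0.9, -0.4, -1.1]
width: 0.0873
gripper_force: 0.0
```

```bash
cat >> h.py <<'E'
def rel(w):
    s=arm.get_state();M=rot(s['ee_rot']);return s,(M.T@(np.array(w)-s['eef_pos'])*1000).round(1)
def fproj(f,w):
    c=rot(f['orientation']).T@(np.array(w)-f['position']);K=np.array(f['K']);th=np.arctan2(np.hypot(*c[:2]),c[2]);u=c[:2]/np.hypot(*c[:2])*th
    return u*[K[0,0],K[1,1]]+K[:2,2]
E
python3 - <<'E'
from h import *
s,r=rel([.5205,.1451,.061]);print(s['t'],s['eef_pos'],s['ee_rot'],s['q'],r)
f=arm.grab_frame('wrist');im=f['color'].copy()
for w,n in(((.5205,.1451,.09),'g'),((.669,.1665,.085),'c'),((.6026,.1572,.103),'l'),((.4865,.1404,.09),'r')):
    p=fproj(f,w);print(n,p.round());cv2.drawMarker(im,tuple(int(x) for x in p),(0,255,0),0,8)
for q in('red_crimper_lever','red_vial_cap'):
    for d in arm.recognise(q,f):print(q,d['conf'],world(f,d['at']).round(3))
save({'color':im},'w1')
E
```

```text
2.95 [0.51851503 0.14360358 0.22626152] [-3.14125619e+00 -7.94446053e-04 -2.99877211e+00] [ 6.34622063e-01  1.34139753e-01 -2.89739005e-01 -8.61541526e-05
 -1.14777675e+00 -2.06256231e+00] [ -2.3   1.3 165.3]
g [277. 199.]
c [277. 330.]
l [277. 285.]
r [278. 162.]
red_crimper_lever 0.96 [0.372 0.398 0.1  ]
red_crimper_lever 0.79 [0.621 0.157 0.104]
red_crimper_lever 0.2 [0.545 0.149 0.011]
red_vial_cap 0.61 [0.66  0.164 0.064]
```

View pics/w1.png

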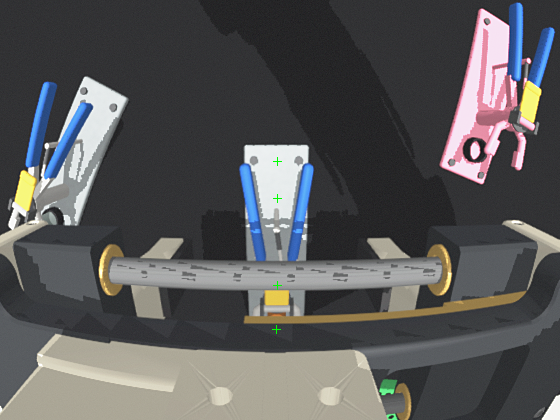

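Wrist view: the handles run from (245,165) and (309,165) towards the lever. Their midline is at column 277, which matches my projected axis, and the rear-end marker at (278,162) fits. The bars actually reach about 36 mm behind the squeeze point. That point, 105 mm from the pivot, agrees with the cap, the lever and the 50 mm handle gap. Descending.

Request:
servo_tool:
  deltas:
    - [-1, -2, 1.3, 33, 0, 0, 0]
    - [-1, 0, 0, 33, 0, 0, 0]
    - [-1, 0, 0, 33, 0, 0, 0]
    - [-1, 0, 0, 33, 0, 0, 0]
    - [-1, 0, 0, 32, 0, 0, 0]
    - [-1, 0, 0, 0, 0, 0, 0]
    - [-1, 0, 0, 0, 0, 0, 0]
    - [-1, 0, 0, 0, 0, 0, 0]

```text
t: 3.77
eef_pos: [0.5217, 0.1452, 0.0644]
ee_rot: [3.141, 0.002, -2.999]
force: [0.9, 0.1, 1.2]
width: 0.0873
gripper_force: 0.0
```

Request:
servo_tool:
  deltas:
    - [0.3, 0, 0, 0, 0, 0, 0]
    - [0.4, 0, 0, 0, 0, 0, 0]
    - [0.5, 0, 0, 0, 0, 0, 0]
    - [0.6, 0, 0, 0, 0, 0, 0]
    - [0.6, 0, 0, 0, 0, 0, 0]
  squeeze: 30

```text
t: 4.18
eef_pos: [0.5207, 0.1452, 0.0633]
ee_rot: [3.141, 0.001, -2.999]
force: [-5.4, 1.7, 6.9]
width: 0.0597
gripper_force: 6.4
```

Request:
servo_tool:
  deltas:
    - [1, 0, 0, 0, 0, 0, 0]
    - [1, 0, 0, 0, 0, 0, 0]
    - [1, 0, 0, 0, 0, 0, 0]
    - [1, 0, 0, 0, 0, 0, 0]
    - [1, 0, 0, 0, 0, 0, 0]
    - [1, 0, 0, 0, 0, 0, 0]
    - [1, 0, 0, 0, 0, 0, 0]
    - [1, 0, 0, 0, 0, 0, 0]
    - [1, 0, 0, 0, 0, 0, 0]
    - [1, 0, 0, 0, 0, 0, 0]

```text
t: 5.02
eef_pos: [0.5209, 0.1452, 0.0626]
ee_rot: [3.141, 0.0, -2.999]
force: [1.1, 0.2, -1.5]
width: 0.025
gripper_force: 30.0
```

Request:
servo_tool:
  deltas:
    - [1, 0, 0, 0, 0, 0, 0]
    - [1, 0, 0, 0, 0, 0, 0]
    - [-1, 0, 0, 0, 0, 0, 0]
    - [-1, 0, 0, 0, 0, 0, 0]
    - [-1, 0, 0, 0, 0, 0, 0]
    - [-1, 0, 0, 0, 0, 0, 0]
    - [-1, 0, 0, 0, 0, 0, 0]
    - [-1, 0, 0, 0, 0, 0, 0]

```text
t: 5.68
eef_pos: [0.5206, 0.1451, 0.0626]
ee_rot: [-3.142, -0.0, -2.999]
force: [0.5, 0.5, -0.5]
width: 0.0597
gripper_force: 0.0
```

Request:
servo_tool:
  deltas:
    - [-1, 0, 0, -30, 0, 0, 0]
    - [-1, 0, 0, -40, 0, 0, 0]
    - [-1, 0, 0, -40, 0, 0, 0]
    - [1, 0, 0, -10, 0, 0, 0]
    - [1, 0, 0, 0, 0, 0, 0]
    - [1, 0, 0, 0, 0, 0, 0]

```text
t: 6.18
eef_pos: [0.5208, 0.1454, 0.1834]
ee_rot: [3.14, 0.002, -3.0]
force: [-0.8, 0.0, -1.2]
width: 0.0699
gripper_force: 0.0
```

```bash
python3 - <<'E'
from h import *
import cv2
print(arm.get_state()['t'])
o=[]
for n in('side','top'):
    f=arm.grab_frame(n)
    for q in ('red_crimper_tab','red_crimper_lever'):
        for d in arm.recognise(q,f):print(n,q,round(d['conf'],2),world(f,d['at']).round(3))
    c=f['color'][190:300,180:330] if n=='side' else f['color'][140:250,160:310]
    o.append(cv2.resize(c,(795,583))[:, :400*2][::1] if 0 else cv2.resize(c,(398,292)))
s,r=rel([.5949,.1558,.124]);print(s['eef_pos'],r)
save({'color':np.hstack(o)},'lock')
E
```

```text
6.1833
side red_crimper_tab 0.46 [0.609 0.163 0.112]
side red_crimper_lever 0.72 [0.608 0.158 0.116]
side red_crimper_lever 0.67 [0.367 0.404 0.104]
top red_crimper_tab 0.73 [0.376 0.4   0.101]
top red_crimper_tab 0.46 [0.506 0.139 0.013]
top red_crimper_lever 0.62 [0.369 0.406 0.106]
top red_crimper_lever 0.39 [0.501 0.15  0.088]
[0.52018395 0.14485057 0.18149533] [-75.6   0.3  57.4]
```

View pics/lock.png

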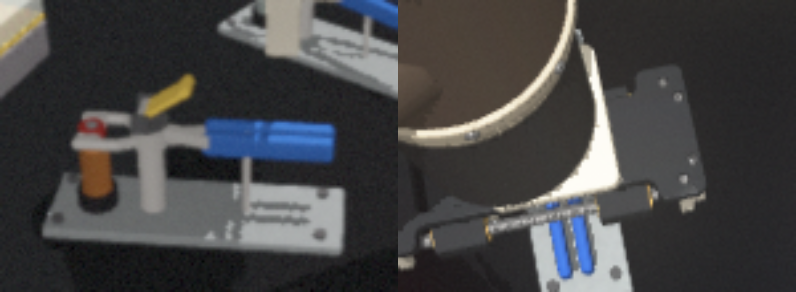

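Side view: the handles are shut together by themselves, the yellow lever slopes up, and the vial still stands. It is locked with the gripper away. Next I shut the fingers and move over the tab, then press.

Request:
servo_tool:
  deltas:
    - [1, -25, 0, 0, 0, 0, 0]
    - [1, -25, 0, 0, 0, 0, 0]
    - [1, -25, 0, 0, 0, 0, 0]
    - [1, 0, 0, 0, 0, 0, 0]
    - [1, 0, 0, 20, 0, 0, 0]
    - [1, 0, 0, 18, 0, 0, 0]
    - [1, 0, 0, 0, 0, 0, 0]
    - [1, 0, 0, 0, 0, 0, 0]
    - [1, 0, 0, 0, 0, 0, 0]

```text
t: 7.23
eef_pos: [0.5952, 0.1558, 0.1452]
ee_rot: [-3.141, 0.0, -2.999]
force: [-0.9, 0.5, 0.8]
width: 0.0002
gripper_force: 0.0
```

Request:
servo_tool:
  deltas:
    - [1, 0, 0, 6, 0, 0, 0]
    - [1, 0, 0, 6, 0, 0, 0]
    - [1, 0, 0, 4, 0, 0, 0]
    - [1, 0, 0, 4, 0, 0, 0]
    - [1, 0, 0, 4, 0, 0, 0]
    - [1, 0, 0, 4, 0, 0, 0]
    - [1, 0, 0, 4, 0, 0, 0]
    - [1, 0, 0, 3, 0, 0, 0]
    - [1, 0, 0, 0, 0, 0, 0]
    - [1, 0, 0, 0, 0, 0, 0]
    - [1, 0, 0, 0, 0, 0, 0]

```text
t: 8.15
eef_pos: [0.595, 0.1558, 0.1097]
ee_rot: [-3.142, 0.0, -2.999]
force: [-0.0, 0.6, -0.1]
width: 0.0008
gripper_force: 0.0
```

Request:
servo_tool:
  deltas:
    - [1, 0, 0, -25, 0, 0, 0]
    - [1, 0, 0, -40, 0, 0, 0]
    - [1, 25, -30, -20, 0, 0, 0]
    - [1, 25, -30, 0, 0, 0, 0]
    - [1, 25, -30, 0, 0, 0, 0]
    - [1, 25, -30, 0, 0, 0, 0]
    - [1, 25, -30, 0, 0, 0, 0]
    - [1, 0, -30, 0, 0, 0, 0]
    - [1, 0, 0, 0, 0, 0, 0]
    - [1, 0, 0, 0, 0, 0, 0]

```text
t: 8.98
eef_pos: [0.4977, -0.0398, 0.1943]
ee_rot: [3.141, 0.002, -3.002]
force: [-0.5, 0.7, 0.5]
width: 0.0006
gripper_force: 0.0
```

```bash
python3 - <<'E'
from h import *
print(arm.get_state()['t']);o=[]
for n in('side','top'):
    f=arm.grab_frame(n)
    c=f['color'][190:300,180:330] if n=='side' else f['color'][140:250,160:310]
    o.append(cv2.resize(c,(398,292)))
save({'color':np.hstack(o)},'open')
E
```

```text
8.9833
```

View pics/open.png

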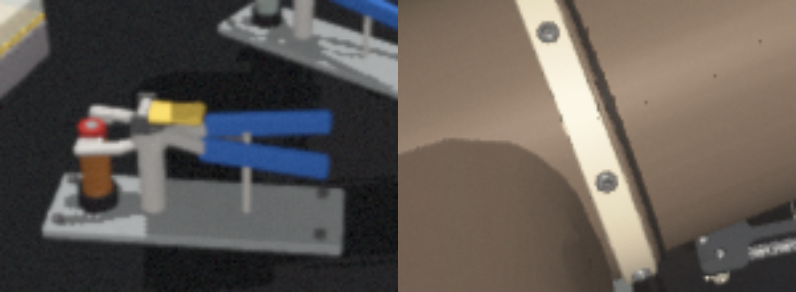

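The side view shows the pliers open with the lever level. The red-capped vial is standing, and the robot is clear.

```bash
python3 -c "
from h import *
print(arm.job_done())"
```

```text
the job is handed in; nothing more can be done
None
```

The red-capped vial's crimper was squeezed until it locked by itself, then released with its yellow lever. It sprang open with the vial still standing, the blue crimper was left unworked, and the job was handed in at about 9 s of robot time.

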